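# Roll a conveyor roller up onto the run-out check stand

### The arm

A 6-joint arm with a two-finger parallel gripper is mounted at the origin on the work surface. World frame = base frame: x ahead of the robot, y to its left, z up, the work surface at z = 0. Lengths are in m, angles in rad, forces in N, time in s.
With the tool pointing down it reaches from about 0.3 to 1 m from the base axis. Payload 5.1 kg.
Tool frame: the origin (TCP) lies at the very end of the fingers, on their centre line; the grasp point (between the pads) lies 19 mm behind it; z points along the fingers, y is the line along which they close (so a half turn about z gives the same grasp; the last joint's range is limited). The gripper opens to 95 mm and grips with 3 to 60 N. Pads are 20 mm wide; open, the fingers measure 119 mm over their backs; the gripper's body (75 mm by 180 mm) begins 59 mm behind the grasp point.
Start: joints at [1.148, 0.124, 1.65, -0, 1.367, -0.083], TCP at [0.217, 0.613, 0.215] pointing down, gripper open.
Joint ranges: [-2.61, 2.61], [-1.02, 2.33], [0.03, 2.71], [-1.35, 4.49], [0.32, 2.68], [-2.91, 2.91]. Speed limits (rad/s): [2.57, 2.57, 3.14, 3.14, 3.14, 3.14].

### API

Orientations are given as a unit quaternion [w, x, y, z].
In Python, from bench import robot gives the robot as it stands.
- The arm moves only by the shell command python3 -m pendant 'ROWS' [FORCE]. ROWS is JSON, a list of rows, each a list of 7 numbers: the shift along the tool's x, y, z scaled (see below), then the turn, a rotation vector about the tool's x, y, z scaled (see below), then the opening, from 0 (shut) to 1 (fully open). A call has 1 to 20 rows; each row shifts and turns the commanded pose from where the row before left it, along the tool's axes as they then stand; what a row does not reach is not made up. The controller multiplies each number of a shift by 40 mm and each number of a turn by 6 degrees. A row lasts 1/12 s, in which the tool goes at most 41.7 mm and 7.16 degrees, less where a joint would pass 70% of its speed; a pose out of reach is approached as far as the arm can. A call with a number of a shift or a turn outside -1 to 1 is refused whole. A call with a gripper value outside its range is refused whole. The fingers move at their own pace and stop on an object; FORCE is the grip in N (left out, the last holds). Time passes only in rows, so rows that do not move let the fingers close. It gives the time, the measured TCP pose, the force, the opening and the grip force at its end, in the units of the state.
- robot.get_obs(): the state, without advancing time (a new reading comes with each control period).
- robot.read_camera(name): name is "scene" or "top"; returns a dict with "img" (420x560x3 uint8, blue, green, red), "z_map" (420x560 float32, m along the optical axis (not along the pixel's ray), 0 where there is no reading), "K" (3x3 intrinsics, pixels), "dist" ([k1, k2, p1, p2, k3] as OpenCV has them; the pictures are not rectified), "rvec" (rotation vector, rad) and "tvec" (3), from world to camera coordinates, as OpenCV has them. Camera axes: x right, y down, z forward; pixel columns grow to the right and rows downward; lengths in m; the calibration is good to about 2 mm. A picture is of the moment at which its call begins.
- robot.finish_job(): hands the job in; it is judged then, once.
The state is a dict: "t": time; "joint_positions": joint angles; "joint_velocities": joint speeds; "joint_torque": joint torques, N m; "tcp_pos": TCP position; "orientation": TCP orientation; "force": force on the tool from outside, world axes, zero at the start; "ft_torque": the same for the moment, N m; "grip_width": finger opening in m; "grip_force": force on a finger pad.
Only numpy, scipy, OpenCV 4.12 (cv2) and the standard library are available. Lean on these libraries where they do the work, as an engineer would, in place of code of your own. Each camera call takes 0.05 s, during which the arm holds its last target. There are 200 camera calls.

### The job

With the fingertips, push the long steel conveyor roller slowly up the ramp of the blue check stand until it drops onto the bearing wheels against the yellow stop pads, then take the hand away. Keep the fingers behind it all the way up so that it never rolls free or runs back; push it gently, without gripping or lifting it, and leave the things around it alone.

Things in the scene. Friction and masses are not known exactly. Their poses are not given: they have to be found in the camera images.
- stand: Blue check stand with a ramp, fixed to the bench. Origin: foot of the ramp on the bench, midway between the guides; x points uphill (level), y across, z up. Two steel treads, 65 to 93 mm either side of the middle and open between, rise straight at 8 degrees from the bench at x = 0 to 26 mm high at x = 188 mm.
- guides (a point): Middle of the ramp's guides, at the foot of the ramp (the stand's origin). The blue guides are 186 mm apart (inner faces) and reach 14 mm above the treads; below the foot two flared lead-ins, 14 mm high, open to about 220 mm apart, 35 mm in front of the foot. Side plates at the top: 186 mm apart inside, 42 mm high.
- seat (a point): Where the roller's centre lies when seated on the four wheels: 206.7 mm uphill of the stand's origin, 47.3 mm high; axes as the stand. On the way its centre is 25 mm high on the bench, then climbs along the slope to 51 mm high at x = 185 mm, is highest (51.6 mm) over the first wheels at x = 190 mm, and beyond that drops into the seat by itself and stays.
- wheels (a point): Middle between the two pairs of free-turning bearing wheels past the ramp's end, at shaft height (16 mm). Wheels 22 mm in diameter, 8 mm wide, 50 mm either side of the middle, shafts at x = 190 and 224 mm on the stand; the tops of the first pair are flush with the ramp's end.
- stop (a point): Middle between the two yellow stop pads (66 mm either side of here) in the plane of their faces, x = 233 mm on the stand, at the height of the seated roller's centre, which they clear by 1.5 mm. Posts 70 mm high. Behind is a dial gauge lying face up, 57 mm high; its spring plunger touches the seated roller with under 0.5 N.
- roller_mid (a point): Centre of the long steel conveyor roller with black ends: smooth cylinder (friction about 0.35), 50 mm diameter, 170 mm long, 0.45 to 0.7 kg. It starts on the bench 50 to 75 mm before the ramp, across it, square within 5 degrees. It runs back down the ramp if let go, jams if pushed above its mid-height, and swings askew if not pushed evenly.
- roller: The same roller; origin at its centre, its y axis runs along the cylinder (x and z turn as it rolls).
- cup: Light blue plastic cup, 80 mm across, 95 mm tall, standing beside the stand; origin under its centre. Leave alone.
- sleeve: Brass bearing sleeve, 42 mm across, 40 mm tall, standing beside the stand; origin under its centre. Leave alone.
- short_roller: Short spare roller, 50 mm across, 100 mm tall, standing on end beside the stand; origin under its centre. Leave alone.
Mind the look-alikes: they are no part of the job. Leave any green, pink or purple look-alike of the roller alone.

How it is judged:
On the way, in this order (a step that is already met when the one before it is completed fails the run):
1. the fingers are pushing the roller on the upper half of the slope (x of roller_mid in the frame of stand between 0.1 and 0.185 m and contact force between the fingers and roller above 0.2 N), for 0.1 s.
2. the roller has dropped into its seat on the bearing wheels (x of roller_mid in the frame of seat between -0.004 and 0.004 m and y of roller_mid in the frame of seat between -0.011 and 0.011 m and z of roller_mid in the frame of seat between -0.003 and 0.003 m and angle between the y axis of roller and the y axis of stand, either way round below 0.05 rad), for 0.2 s.
At the end, for the whole second after the job is handed in: The roller lies at rest on the four bearing wheels: its centre within 4 mm of the seat along the ramp, 11 mm across and 3 mm in height, square to the stand within 0.05 rad; the hand is away from it (all of step 2 and linear speed of roller below 0.02 m/s and angular speed of roller below 0.3 rad/s and contact force between roller and stand above 1 N); the robot touches nothing.
It fails at once if on the slope the roller rolled free of the fingers, forwards or back (faster than 0.15 m/s untouched) (x of roller_mid in the frame of stand between 0.01 and 0.178 m and contact force between the fingers and roller below 0.01 N and linear speed of roller above 0.15 m/s).
It fails at once if the roller ran away from the foot of the ramp (more than 110 mm in front of it, or 40 mm sideways) (x of roller_mid in the frame of stand below -0.11 m or y of roller_mid in the frame of stand above 0.04 m or y of roller_mid in the frame of stand below -0.04 m).
It fails at once if the roller was lifted (some 20 mm above the bench or ramp) or tipped (z of roller_mid in the frame of stand above 0.072 m or (x of roller_mid in the frame of stand below 0.09 m and z of roller_mid in the frame of stand above 0.058 m) or (x of roller_mid in the frame of stand below 0 m and z of roller_mid in the frame of stand above 0.045 m) or angle between roller's own y axis and vertical below 1.35 rad or angle between roller's own y axis and vertical above 1.79 rad).
It fails at once if the roller was gripped or rammed (more than 35 N from the fingers) (contact force between the fingers and roller above 35 N).
It fails at once if the cup, the brass sleeve or the short roller was moved more than 15 mm (distance of any of cup, sleeve, short_roller from where it was at the start of the episode above 0.015 m).
It also fails if it takes over 48 s, if anything falls off the work surface, if the arm or the gripper's body presses on something with over 40 N, if the wrist force passes 120 N, or if a joint passes its speed limit or range.

## Working session

There is one attempt and no reset: what is moved stays moved. The work goes in short steps, Python scripts to look and compute and a shell command to move; the robot and the scene stay as the last step left them, time stands still between calls to the robot, and variables do not carry over. Pictures are saved under pics/ and viewed, at most 10 in all, crops included, and the job is handed in when it is done.

```bash
mkdir -p pics; ls; python3 - <<'E'
from bench import robot
import cv2,pickle
d={}
for n in("scene","top"):
    c=robot.read_camera(n); d[n]=c; cv2.imwrite(f"pics/{n}0.png",c["img"])
    print(n,c["K"].round(1).tolist(),c["dist"],c["rvec"],c["tvec"])
pickle.dump(d,open("c0.pkl","wb"))
o=robot.get_obs(); print(o)
E
```

```text
pics
scene [[496.1, 0.0, 274.8], [0.0, 496.1, 208.7], [0.0, 0.0, 1.0]] [0.02873845 0.         0.         0.         0.        ] [ 0.6471203   2.81644996 -0.85054301] [ 0.52947377 -0.1175843   1.04256558]
top [[532.3, 0.0, 274.0], [0.0, 532.3, 209.5], [0.0, 0.0, 1.0]] [-0.12462148  0.          0.          0.          0.        ] [ 2.08486901 -2.14343171  0.20377307] [-0.03442309  0.57228807  1.0439392 ]
{'t': 0.1, 'joint_positions': array([ 1.14837255e+00,  1.24426605e-01,  1.65156279e+00, -2.57269048e-05,
        1.36748657e+00, -8.25955320e-02]), 'joint_velocities': array([-0.00047244, -0.00188119, -0.00308982,  0.00115025,  0.00121219,
       -0.00182768]), 'joint_torque': array([ 2.94720921e-04, -4.18879044e+01, -3.61098468e+01,  7.77357817e-02,
        4.61540802e-02, -5.14287672e-05]), 'tcp_pos': array([0.21644998, 0.61227594, 0.21350358]), 'orientation': array([-2.23062503e-04,  1.69095061e-01,  9.85599297e-01, -9.14944198e-04]), 'force': array([-0.75277575,  0.52271876,  0.12454295]), 'ft_torque': array([-0.00642029, -0.04653699, -0.04218485]), 'grip_force': 0.0, 'grip_width': 0.0952883851099735}
```

View pics/top0.png

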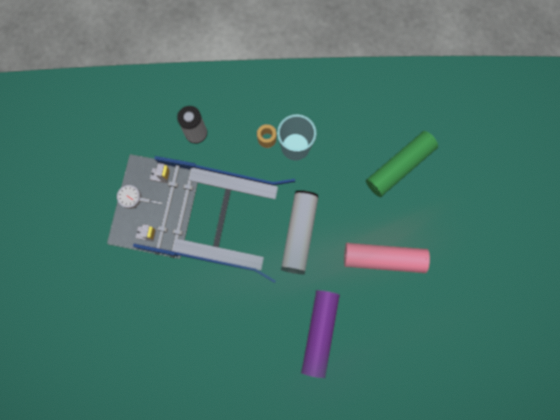

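View pics/scene0.png

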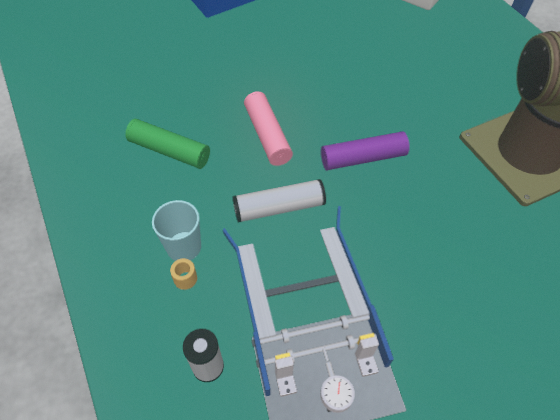

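The top view shows the roller at about (300,232), square to a ramp whose foot is at about (270,228), with uphill to the left. The yellow stops are at (165,171) and (150,232). The cup and sleeve are beside the foot, near (297,137) and (267,135).

```bash
cat > h.py <<'E'
import cv2,numpy as np
def ray(c,uv):
    R=cv2.Rodrigues(np.array(c["rvec"],float))[0]; t=np.array(c["tvec"],float).ravel()
    p=cv2.undistortPoints(np.array(uv,float).reshape(-1,1,2),c["K"],np.array(c["dist"],float)).reshape(-1,2)
    d=np.c_[p,np.ones(len(p))]
    return -R.T@t, d@R, d
def plane(c,uv,z):
    o,d,_=ray(c,uv); return o+d*((z-o[2])/d[:,2])[:,None]
def depth(c,uv):
    o,d,_=ray(c,uv); uv=np.array(uv).astype(int); return o+d*c["z_map"][uv[:,1],uv[:,0]][:,None]
E
python3 - <<'E'
import pickle,cv2,numpy as np
from h import *
d=pickle.load(open("c0.pkl","rb"))
for n in d:
    c=d[n]; hsv=cv2.cvtColor(c["img"],cv2.COLOR_BGR2HSV); h,s,v=cv2.split(hsv)
    for nm,m in (("grey",(s<50)&(v>105)),("yel",(h>20)&(h<35)&(s>150)&(v>120))):
        k,l,st,ce=cv2.connectedComponentsWithStats(m.astype(np.uint8))
        for i in range(1,k):
            if st[i,4]<(150 if nm=="grey" else 8) or st[i,4]>8000: continue
            ys,xs=np.where(l==i); P=depth(c,np.c_[xs,ys]); 
            r=cv2.minAreaRect(np.c_[xs,ys].astype(np.float32))
            print(n,nm,st[i,4],ce[i].round(1),"med",np.median(P,0).round(4),"z",np.percentile(P[:,2],[3,97]).round(3))
            if st[i,4]>150: print("   box",cv2.boxPoints(r).round(1).tolist())
E
```

```text
scene grey 195 [422.7   3. ] med [-0.0792 -0.4963  0.0199] z [0.009 0.035]
   box [[403.0, 0.0], [437.0, 0.0], [437.0, 9.0], [403.0, 9.0]]
scene grey 909 [544.9  14.8] med [-1.4002 -1.0164 -0.7527] z [-0.763 -0.741]
   box [[525.0, 0.0], [559.0, 0.0], [559.0, 33.0], [525.0, 33.0]]
scene grey 2191 [279.6 199.7] med [ 0.5336 -0.0927  0.0451] z [0.02  0.051]
   box [[235.6999969482422, 195.3000030517578], [319.29998779296875, 178.5], [324.3999938964844, 204.10000610351562], [240.8000030517578, 220.8000030517578]]
scene grey 169 [199.8 344.9] med [0.7664 0.1201 0.101 ] z [0.099 0.103]
   box [[190.0, 345.0], [200.0, 335.0], [209.5, 344.5], [199.5, 354.5]]
scene grey 533 [208.2 368.3] med [0.7678 0.1427 0.052 ] z [0.01 0.09]
   box [[188.0, 361.0], [218.6999969482422, 348.70001220703125], [228.1999969482422, 372.5], [197.5, 384.79998779296875]]
top grey 1799 [299.6 231. ] med [ 0.5261 -0.1021  0.0464] z [0.03  0.052]
   box [[281.1000061035156, 266.0], [294.79998779296875, 190.8000030517578], [318.29998779296875, 195.0], [304.6000061035156, 270.29998779296875]]
```

```bash
python3 - <<'E'
import pickle,cv2
d=pickle.load(open("c0.pkl","rb"))
cv2.imwrite("pics/crop_top.png",cv2.resize(d["top"]["img"][145:295,125:325],None,fx=4,fy=4,interpolation=cv2.INTER_CUBIC))
E
```

```text
(no output)
```

View pics/crop_top.png

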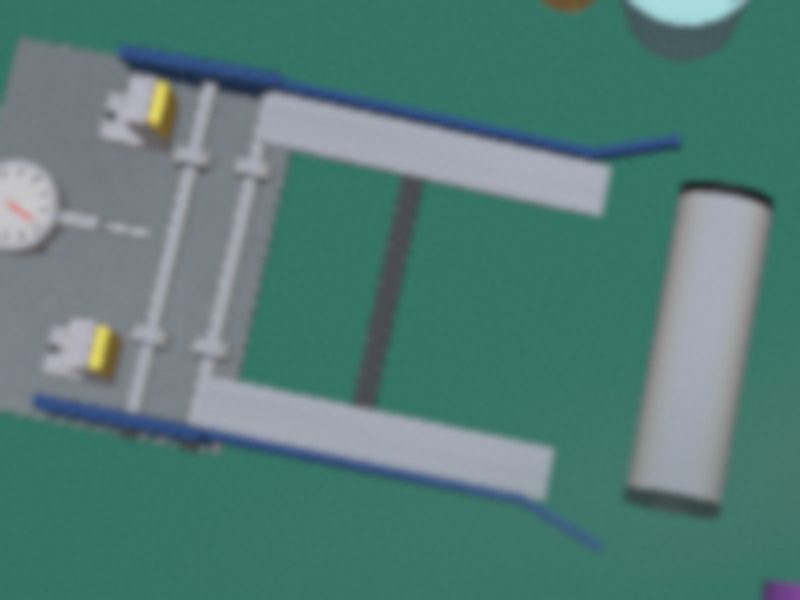

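```bash
python3 - <<'E'
import pickle
from h import *
d=pickle.load(open("c0.pkl","rb")); c=d["top"]
f=lambda L:(np.array(L,float)+.5)/4-.5+[125,145]
def P(L,z): return plane(c,f(L),z)
foot=P([(611,167),(603,216),(553,450),(546,500)],0.001); top=P([(264,92),(258,140),(200,376),(190,422)],0.026)
wh=P([(253,170),(209,348),(190,158),(149,334)],0.027)
W=np.r_[foot,top,wh][:,:2]
print(W.round(4))
for s in(1,-1):
    S=np.array([(0,93),(0,65),(0,-65),(0,-93),(188,93),(188,65),(188,-65),(188,-93),(190,50),(190,-50),(224,50),(224,-50)])/1e3*[1,s]
    a=S-S.mean(0); b=W-W.mean(0); U,_,V=np.linalg.svd(a.T@b); R=(U@V).T
    if np.linalg.det(R)<0: continue
    t=W.mean(0)-R@S.mean(0); print("s",s,"yaw",np.arctan2(R[1,0],R[0,0]),"origin",t,"res mm",((W-(S@R.T+t))*1e3).round(1).tolist())
    np.savez("stand.npz",R=R,t=t)
    for n in d:
        # roller outlines: axis points via silhouette corners at z=0.025..; use depth for centre
        cc=d[n]; hsv=cv2.cvtColor(cc["img"],cv2.COLOR_BGR2HSV); m=((hsv[...,1]<50)&(hsv[...,2]>105)).astype(np.uint8)
        k,l,st,ce=cv2.connectedComponentsWithStats(m); i=max((i for i in range(1,k) if abs(ce[i]-(([280,200]) if n=="scene" else [300,231])).max()<10),key=lambda i:st[i,4])
        ys,xs=np.where(l==i); Q=depth(cc,np.c_[xs,ys]); Q=Q[Q[:,2]>0.015]
        q=(Q[:,:2]-t)@R; top_=Q[:,2]>0.044
        A=np.c_[q[top_,1],np.ones(top_.sum())]; sl=np.linalg.lstsq(A,q[top_,0],rcond=None)[0]
        print(n,"stand xy range",np.percentile(q,[1,50,99],axis=0).round(4).tolist(),"crest slope",sl,"zmax",np.percentile(Q[:,2],95))
    # end caps in top view: corners of the black ends at mid height
    E=P([(684,184),(772,200),(628,497),(718,512)],0.025)[:,:2]; print("ends",((E-t)@R).round(4).tolist(), ((E.mean(0)-t)@R).round(4), E.mean(0))
E
```

```text
[[ 0.6338 -0.0589]
 [ 0.6064 -0.0538]
 [ 0.4791 -0.0236]
 [ 0.4525 -0.0192]
 [ 0.6752  0.1284]
 [ 0.6484  0.1314]
 [ 0.5204  0.1618]
 [ 0.496   0.1669]
 [ 0.6315  0.1339]
 [ 0.5351  0.1569]
 [ 0.6392  0.1682]
 [ 0.5435  0.1892]]
s -1 yaw 1.3506777964196204 origin [ 0.54300637 -0.03839432] res mm [[0.0, -0.2], [-0.0, -1.2], [-0.5, 0.6], [0.2, -1.1], [0.4, 3.6], [0.9, 0.6], [-0.2, 2.5], [2.7, 1.6], [-1.8, -2.2], [-0.6, -1.1], [-1.5, -1.1], [0.4, -2.0]]
scene stand xy range [[-0.0831, -0.0796], [-0.0533, -0.0029], [-0.0412, 0.0769]] crest slope [-0.18595175 -0.06154801] zmax 0.05068691152365656
top stand xy range [[-0.0894, -0.0767], [-0.0653, 0.0027], [-0.0416, 0.0798]] crest slope [-0.00361365 -0.06501584] zmax 0.05164610189943249
ends [[-0.0416, -0.0855], [-0.0895, -0.0859], [-0.0439, 0.0847], [-0.0914, 0.0834]] [-0.0666 -0.0008] [ 0.52926326 -0.10354143]
```

Stand: origin (0.543, -0.038), yaw 77.4°. Roller centre: stand (-0.066, 0), nearly square, 50 mm tall and 170 mm long as stated. The plan is to push with both open fingers side by side, tips tilted 8° uphill, so the climb is pure tool x.

```bash
cat >> h.py <<'E'
from scipy.spatial.transform import Rotation as Ro
s=np.load("stand.npz"); R3=np.eye(3); R3[:2,:2]=s["R"]; T3=np.r_[s["t"],0]
def go(x,y,z,tilt=8):
    "what remains to stand-frame TCP target, in row units"
    from bench import robot
    o=robot.get_obs(); q=o["orientation"]; A=Ro.from_quat(np.r_[q[1:],q[0]]).as_matrix()
    G=R3@np.diag([1,-1,-1])@Ro.from_euler("y",tilt,degrees=True).as_matrix()
    sh=A.T@(R3@[x,y,z]+T3-o["tcp_pos"])/.04; rv=np.degrees(Ro.from_matrix(A.T@G).as_rotvec())/6
    print("t",round(o["t"],2),"tcp in stand",((o["tcp_pos"]-T3)@R3).round(4),"F stand",(o["force"]@R3).round(2),"grip",o["grip_width"])
    print("shift units",sh.round(2),"turn units",rv.round(2),"j6",o["joint_positions"][5].round(2))
E
python3 -m pendant '[[0,0,0,0,0,1,1],[0,0,0,0,0,1,1],[0,0,0,0,0,1,1],[0,0,0,0,0,1,1],[0,0,0,0,0,1,1],[0,0,0,0,0,1,1],[0,0,0,0,0,1,1],[0,0,0,0,0,1,1],[0,0,0,0,0,1,1],[0,0,0,0,0,1,1],[0,0,0,0,0,1,1],[0,0,0,0,0,1,1],[0,0,0,0,0,1,1],[0,0,0,0,0,0.85,1],[0,0,0,0,0,0,1]]'
python3 -c "
from h import *
go(-0.135,0,0.21,0)"
```

```text
t: 1.35
tcp_pos: [0.2165, 0.6125, 0.2139]
orientation: [0.0, 0.781, 0.625, -0.001]
force: [0.7, 0.3, -0.0]
grip_width: 0.0952
grip_force: 0.0
t 1.35 tcp in stand [0.5639 0.4607 0.2139] F stand [ 0.41 -0.66 -0.04] grip 0.09517541976849779
shift units [-17.46  11.53   0.12] turn units [-0.    0.01 -0.01] j6 1.37
```

```bash
python3 -m pendant '[[-0.4,0.26,0,0,0,0,1],[-0.8,0.53,0,0,0,0,1],[-0.8,0.53,0,0,0,0,1],[-0.8,0.53,0,0,0,0,1],[-0.8,0.53,0,0,0,0,1],[-0.8,0.53,0,0,0,0,1],[-0.8,0.53,0,0,0,0,1],[-0.8,0.53,0,0,0,0,1],[-0.8,0.53,0,0,0,0,1],[-0.8,0.53,0,0,0,0,1],[-0.8,0.53,0,0,0,0,1],[-0.8,0.53,0,0,0,0,1],[-0.8,0.53,0,0,0,0,1],[-0.8,0.53,0,0,0,0,1],[-0.8,0.53,0,0,0,0,1],[-0.8,0.53,0,0,0,0,1],[-0.8,0.53,0,0,0,0,1],[-0.8,0.53,0,0,0,0,1],[-0.8,0.53,0,0,0,0,1],[-0.8,0.53,0,0,0,0,1]]'
python3 -m pendant '[[-0.8,0.53,0,0,0.33,0,1],[-0.8,0.53,0,0,0.5,0,1],[-0.4,0.3,0,0,0.5,0,1],[0,0,0,0,0,0,1],[0,0,0,0,0,0,1]]'
python3 -c "
from h import *
go(-0.13,0,0.015)"
```

```text
t: 3.02
tcp_pos: [0.4843, -0.0881, 0.2145]
orientation: [0.0, 0.78, 0.626, 0.0]
force: [0.9, -0.1, 0.1]
grip_width: 0.0951
grip_force: 0.0
t: 3.43
tcp_pos: [0.5195, -0.1773, 0.2113]
orientation: [-0.044, 0.779, 0.623, 0.054]
force: [-0.7, -0.0, -0.1]
grip_width: 0.0951
grip_force: 0.0
t 3.43 tcp in stand [-0.1407 -0.0074  0.2113] F stand [-0.18  0.71 -0.1 ] grip 0.09512135605004088
shift units [-0.42 -0.18  4.9 ] turn units [-0.02  0.   -0.01] j6 -0.3
```

```bash
python3 -m pendant '[[-0.1,-0.09,0.5,0,0,0,1],[-0.1,-0.09,0.8,0,0,0,1],[-0.1,0,0.8,0,0,0,1],[-0.1,0,0.8,0,0,0,1],[0,0,0.7,0,0,0,1],[0,0,0.5,0,0,0,1],[0,0,0.4,0,0,0,1],[0,0,0.3,0,0,0,1],[0,0,0,0,0,0,1],[0,0,0,0,0,0,1]]'
python3 - <<'E'
from h import *
from bench import robot
go(-0.11,0,0.015)
c=robot.read_camera("scene"); a=c["img"][100:400,100:500]
b=robot.read_camera("top")["img"][120:320,200:450]
a=cv2.resize(a,(400,300));b=cv2.resize(b,(375,300)); cv2.imwrite("pics/near.png",np.hstack([a,b]))
E
```

```text
t: 4.27
tcp_pos: [0.515, -0.1628, 0.0198]
orientation: [-0.044, 0.778, 0.625, 0.054]
force: [0.6, -1.7, 0.4]
grip_width: 0.0951
grip_force: 0.0
t 4.27 tcp in stand [-1.276e-01  1.000e-04  1.980e-02] F stand [-1.53 -0.91  0.44] grip 0.095074423014976
shift units [0.42 0.01 0.18] turn units [-0.01  0.    0.03] j6 -0.34
```

View pics/near.png

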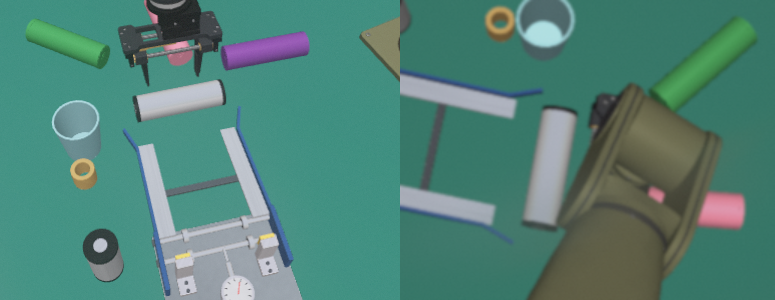

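The fingers are behind the roller and centred on it, clear of the purple and pink look-alikes. I'll make contact slowly.

```bash
python3 -m pendant '[[0.1,0,0.1,0,0,0,1],[0.1,0,0.04,0,0,0,1],[0.1,0,0.014,0,0,0,1],[0.1,0,0.014,0,0,0,1],[0.05,0,0.007,0,0,0,1],[0.05,0,0.007,0,0,0,1],[0.05,0,0.007,0,0,0,1],[0.05,0,0.007,0,0,0,1],[0.05,0,0.007,0,0,0,1],[0.05,0,0.007,0,0,0,1],[0.05,0,0.007,0,0,0,1],[0.05,0,0.007,0,0,0,1]]'
cat > look.py <<'E'
from h import *
from bench import robot
go(0.02,0,0.0165)
c=robot.read_camera("scene"); hsv=cv2.cvtColor(c["img"],cv2.COLOR_BGR2HSV); ys,xs=np.where((hsv[...,1]<60)&(hsv[...,2]>100))
P=(depth(c,np.c_[xs,ys])-T3)@R3
tcp=(robot.get_obs()["tcp_pos"]-T3)@R3
k=(abs(P[:,1])<0.09)&(P[:,0]>tcp[0]+.003)&(P[:,0]<tcp[0]+.13)&(P[:,2]>0.03+max(0,np.clip(tcp[0]+.03,0,.19)*.139))&(P[:,2]<.09)
Q=P[k]; print("n",k.sum(),"y range",np.percentile(Q[:,1],[1,99]).round(4))
for lo,hi in((-.09,-.03),(-.03,.03),(.03,.09)):
    q=Q[(Q[:,1]>lo)&(Q[:,1]<hi)]
    if len(q)>20:
        # circle of known radius through the visible surface points
        from scipy.optimize import least_squares
        f=least_squares(lambda p:np.hypot(q[:,0]-p[0],q[:,2]-p[1])-.025,[np.median(q[:,0])-.005,np.median(q[:,2])-.02],loss="soft_l1",f_scale=.002).x
        print("y",lo,hi,"centre x,z",f.round(4),"gap x-tcp",(f[0]-tcp[0]).round(4))
E
python3 look.py
```

```text
t: 5.37
tcp_pos: [0.5224, -0.1316, 0.0154]
orientation: [-0.044, 0.778, 0.624, 0.054]
force: [-0.4, -0.3, 0.3]
grip_width: 0.0953
grip_force: 0.1
t 5.37 tcp in stand [-0.0955 -0.0002  0.0154] F stand [-0.37  0.29  0.33] grip 0.09525315180507943
shift units [ 2.86 -0.    0.37] turn units [-0.    0.    0.01] j6 -0.29
n 1903 y range [-0.0795  0.0772]
y -0.09 -0.03 centre x,z [-0.0596  0.025 ] gap x-tcp 0.0355
y -0.03 0.03 centre x,z [-0.0599  0.0249] gap x-tcp 0.0353
y 0.03 0.09 centre x,z [-0.0603  0.0248] gap x-tcp 0.0349
```

```bash
python3 -m pendant '[[0.05,0,0.007,0,0,0,1],[0.07,0,0.01,0,0,0,1],[0.07,0,0.01,0,0,0,1],[0.07,0,0.01,0,0,0,1],[0.07,0,0.01,0,0,0,1],[0.07,0,0.01,0,0,0,1],[0.07,0,0.01,0,0,0,1],[0.07,0,0.01,0,0,0,1],[0.07,0,0.01,0,0,0,1],[0.07,0,0.01,0,0,0,1],[0.07,0,0.01,0,0,0,1],[0.07,0,0.01,0,0,0,1],[0.07,0,0.01,0,0,0,1],[0.07,0,0.01,0,0,0,1],[0.07,0,0.01,0,0,0,1]]'; python3 look.py
```

```text
t: 6.67
tcp_pos: [0.5315, -0.0908, 0.0153]
orientation: [-0.044, 0.778, 0.624, 0.054]
force: [0.4, -0.6, 0.2]
grip_width: 0.0952
grip_force: 0.1
t 6.67 tcp in stand [-0.0537 -0.0002  0.0153] F stand [-0.47 -0.49  0.16] grip 0.09515078457105655
shift units [ 1.83 -0.    0.23] turn units [-0.    0.    0.01] j6 -0.21
n 2022 y range [-0.0797  0.0777]
y -0.09 -0.03 centre x,z [-0.018  0.025] gap x-tcp 0.0353
y -0.03 0.03 centre x,z [-0.0182  0.0249] gap x-tcp 0.0351
y 0.03 0.09 centre x,z [-0.0186  0.0249] gap x-tcp 0.0347
```

```bash
python3 -m pendant '[[0.07,0,0.01,0,0,0,1],[0.07,0,0.01,0,0,0,1],[0.07,0,0.01,0,0,0,1],[0.07,0,0.01,0,0,0,1],[0.07,0,0.01,0,0,0,1],[0.07,0,0.005,0,0,0,1],[0.07,0,0,0,0,0,1],[0.07,0,0,0,0,0,1],[0.07,0,0,0,0,0,1],[0.07,0,0,0,0,0,1],[0.07,0,0,0,0,0,1],[0.07,0,0,0,0,0,1],[0.07,0,0,0,0,0,1],[0.07,0,0,0,0,0,1],[0.07,0,0,0,0,0,1],[0.07,0,0,0,0,0,1]]'; python3 look.py
```

```text
t: 8.05
tcp_pos: [0.5412, -0.0472, 0.0193]
orientation: [-0.044, 0.778, 0.624, 0.054]
force: [-0.2, -3.2, 1.5]
grip_width: 0.0952
grip_force: 1.3
t 8.05 tcp in stand [-0.009  -0.0002  0.0193] F stand [-3.21 -0.48  1.55] grip 0.09524827965949957
shift units [ 0.71 -0.    0.17] turn units [-0.    0.    0.01] j6 -0.13
n 2234 y range [-0.0795  0.0777]
y -0.09 -0.03 centre x,z [0.0266 0.029 ] gap x-tcp 0.035
y -0.03 0.03 centre x,z [0.0262 0.0289] gap x-tcp 0.0346
y 0.03 0.09 centre x,z [0.0261 0.0289] gap x-tcp 0.0345
```

Steady on the ramp with about 3 N of push, square. Next, on to the upper half.

```bash
python3 -m pendant '[[0.07,0,0,0,0,0,1],[0.08,0,0,0,0,0,1],[0.08,0,0,0,0,0,1],[0.08,0,0,0,0,0,1],[0.08,0,0,0,0,0,1],[0.08,0,0,0,0,0,1],[0.08,0,0,0,0,0,1],[0.08,0,0,0,0,0,1],[0.08,0,0,0,0,0,1],[0.08,0,0,0,0,0,1],[0.08,0,0,0,0,0,1],[0.08,0,0,0,0,0,1],[0.08,0,0,0,0,0,1],[0.08,0,0,0,0,0,1],[0.08,0,0,0,0,0,1],[0.08,0,0,0,0,0,1],[0.08,0,0,0,0,0,1],[0.08,0,0,0,0,0,1],[0.08,0,0,0,0,0,1],[0.08,0,0,0,0,0,1]]'; python3 look.py
```

```text
t: 9.77
tcp_pos: [0.5549, 0.0143, 0.0282]
orientation: [-0.044, 0.778, 0.624, 0.054]
force: [-1.5, -2.8, 0.7]
grip_width: 0.0952
grip_force: 1.3
t 9.77 tcp in stand [ 0.054  -0.0001  0.0282] F stand [-3.06  0.81  0.68] grip 0.09515760186825264
shift units [-0.88 -0.    0.17] turn units [-0.    0.    0.01] j6 -0.01
n 2538 y range [-0.08   0.078]
y -0.09 -0.03 centre x,z [0.0893 0.0378] gap x-tcp 0.0346
y -0.03 0.03 centre x,z [0.0893 0.0378] gap x-tcp 0.0346
y 0.03 0.09 centre x,z [0.089  0.0378] gap x-tcp 0.0343
```

```bash
python3 -m pendant '[[0.07,0,0,0,0,0,1],[0.08,0,0,0,0,0,1],[0.08,0,0,0,0,0,1],[0.08,0,0,0,0,0,1],[0.08,0,0,0,0,0,1],[0.08,0,0,0,0,0,1],[0.08,0,0,0,0,0,1],[0.08,0,0,0,0,0,1],[0.08,0,0,0,0,0,1],[0.08,0,0,0,0,0,1],[0.08,0,0,0,0,0,1],[0.08,0,0,0,0,0,1],[0.08,0,0,0,0,0,1],[0.08,0,0,0,0,0,1],[0.08,0,0,0,0,0,1]]'; python3 look.py
```

```text
t: 11.07
tcp_pos: [0.5652, 0.0603, 0.0348]
orientation: [-0.044, 0.778, 0.624, 0.054]
force: [-1.2, -2.5, 1.2]
grip_width: 0.095
grip_force: 1.3
t 11.07 tcp in stand [ 1.011e-01 -1.000e-04  3.480e-02] F stand [-2.72  0.61  1.2 ] grip 0.09503093533379141
shift units [-2.07 -0.    0.17] turn units [-0.    0.    0.01] j6 0.08
n 2796 y range [-0.0798  0.078 ]
y -0.09 -0.03 centre x,z [0.1364 0.0445] gap x-tcp 0.0345
y -0.03 0.03 centre x,z [0.1363 0.0444] gap x-tcp 0.0345
y 0.03 0.09 centre x,z [0.1361 0.0443] gap x-tcp 0.0343
```

```bash
python3 -m pendant '[[0.07,0,0,0,0,0,1],[0.08,0,0,0,0,0,1],[0.08,0,0,0,0,0,1],[0.08,0,0,0,0,0,1],[0.08,0,0,0,0,0,1],[0.08,0,0,0,0,0,1],[0.08,0,0,0,0,0,1],[0.08,0,0,0,0,0,1],[0.08,0,0,0,0,0,1],[0.08,0,0,0,0,0,1],[0.06,0,0,0,0,0,1],[0.04,0,0,0,0,0,1],[0.04,0,0,0,0,0,1],[0.04,0,0,0,0,0,1],[0.04,0,0,0,0,0,1],[0.04,0,0,0,0,0,1]]'; python3 look.py
```

```text
t: 12.45
tcp_pos: [0.5742, 0.1006, 0.0406]
orientation: [-0.044, 0.778, 0.624, 0.054]
force: [-1.0, -2.0, 1.5]
grip_width: 0.0949
grip_force: 1.3
t 12.45 tcp in stand [ 1.425e-01 -1.000e-04  4.060e-02] F stand [-2.19  0.51  1.55] grip 0.09486508022583505
shift units [-3.12 -0.    0.17] turn units [-0.    0.    0.01] j6 0.15
n 3491 y range [-0.0807  0.0777]
y -0.09 -0.03 centre x,z [0.1795 0.0503] gap x-tcp 0.0366
y -0.03 0.03 centre x,z [0.1775 0.0504] gap x-tcp 0.0346
y 0.03 0.09 centre x,z [0.1796 0.0501] gap x-tcp 0.0367
```

```bash
python3 -m pendant '[[0.04,0,0,0,0,0,1],[0.04,0,0,0,0,0,1],[0.04,0,0,0,0,0,1],[0.04,0,0,0,0,0,1],[0.04,0,0,0,0,0,1],[0.04,0,0,0,0,0,1],[0.04,0,0,0,0,0,1],[0.04,0,0,0,0,0,1],[0.04,0,0,0,0,0,1],[0.04,0,0,0,0,0,1],[0,0,0,0,0,0,1],[0,0,0,0,0,0,1]]'; python3 look.py
```

```text
t: 13.5
tcp_pos: [0.5776, 0.1162, 0.0428]
orientation: [-0.044, 0.778, 0.624, 0.054]
force: [-0.0, -0.3, 0.3]
grip_width: 0.0953
grip_force: 0.0
t 13.5 tcp in stand [ 0.1584 -0.      0.0428] F stand [-0.27 -0.04  0.26] grip 0.09534358293728541
shift units [-3.52 -0.    0.17] turn units [-0.    0.    0.01] j6 0.18
n 3568 y range [-0.0805  0.0778]
y -0.09 -0.03 centre x,z [0.2078 0.0475] gap x-tcp 0.0495
y -0.03 0.03 centre x,z [0.2068 0.0472] gap x-tcp 0.0484
y 0.03 0.09 centre x,z [0.208  0.0474] gap x-tcp 0.0497
```

It has dropped into its seat, at (0.207, 0.0473). I'll back the hand off downhill and then up.

```bash
python3 -m pendant '[[-0.3,0,0,0,0,0,1],[-0.5,0,0,0,0,0,1],[-0.3,0,-0.3,0,0,0,1],[0,0,-0.6,0,0,0,1],[0,0,-0.8,0,0,0,1],[0,0,-0.8,0,0,0,1],[0,0,-0.6,0,0,0,1],[0,0,-0.3,0,0,0,1],[0,0,0,0,0,0,1],[0,0,0,0,0,0,1],[0,0,0,0,0,0,1],[0,0,0,0,0,0,1],[0,0,0,0,0,0,1]]'; python3 look.py; python3 - <<'E'
from bench import robot; import cv2
cv2.imwrite("pics/end.png",robot.read_camera("scene")["img"])
E
```

```text
t: 14.63
tcp_pos: [0.5629, 0.0553, 0.1691]
orientation: [-0.045, 0.778, 0.624, 0.053]
force: [-0.1, -0.7, -0.2]
grip_width: 0.0952
grip_force: 0.0
t 14.63 tcp in stand [0.0958 0.0011 0.1691] F stand [-0.72 -0.08 -0.18] grip 0.09516780609191615
shift units [-2.4   0.04  3.52] turn units [-0.04  0.01  0.  ] j6 0.11
n 2677 y range [-0.08    0.0779]
y -0.09 -0.03 centre x,z [0.2055 0.0472] gap x-tcp 0.1097
y -0.03 0.03 centre x,z [0.2056 0.0473] gap x-tcp 0.1098
y 0.03 0.09 centre x,z [0.2057 0.0472] gap x-tcp 0.1099
```

View pics/end.png

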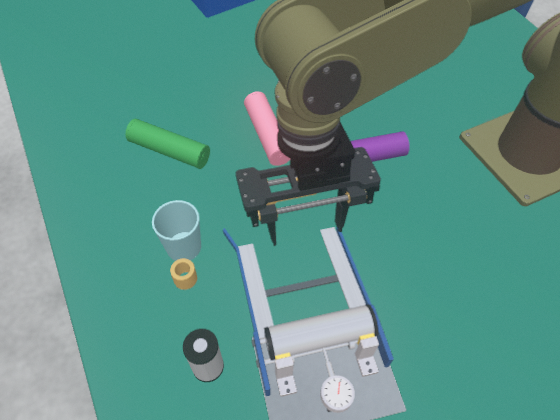

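The roller, at about (320,333), lies on the wheels against the yellow pads. The hand is clear and the objects around the stand have not moved.

```bash
python3 -c "
from bench import robot
print(robot.finish_job())"
```

```text
the job is handed in; nothing more can be done
None
```

The roller was pushed up the ramp and dropped into its seat on the bearing wheels, measured within about 1 mm of the target; the hand is clear, nothing else moved, and the job was handed in at about 15 s of the 48 s, though no verdict came back.

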